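# Index the weld-nut turntable to its next click stop and set its brake

### The arm

A 7-joint arm with a two-finger parallel gripper is mounted at the origin on the work surface; the furniture and walls round the work are solid. World frame = base frame: x ahead of the robot, y to its left, z up, the work surface at z = 0. Lengths are in m, angles in rad, forces in N, time in s.
With the tool pointing down it reaches from about 0.425 to 0.875 m from the base axis. Payload 4.7 kg.
Tool frame: the origin (TCP) lies at the very end of the fingers, on their centre line; the grasp point (between the pads) lies 19 mm behind it (manip.pinch_z is the distance from the TCP to the grasp point, in m); z points along the fingers, y is the line along which they close (so a half turn about z gives the same grasp; the last joint's range is limited). The gripper opens to 87 mm and grips with 3 to 60 N. Pads are 19 mm wide; open, the fingers measure 117 mm over their backs; the gripper's body (75 mm by 190 mm) begins 51 mm behind the grasp point.
Start: joints at [-1.328, 0.321, -0.07, 1.45, 0.023, 1.371, -0.057], TCP at [0.147, 0.633, 0.196] pointing down, gripper open.
Joint ranges: [-2.86, 2.86], [-0.3, 2.09], [-1.38, 1.24], [0.06, 2.45], [-1.56, 4.7], [0.09, 2.05], [-2.69, 2.69]. Speed limits (rad/s): [2.57, 2.57, 3.14, 3.14, 3.14, 3.14, 3.14].

### API

Orientations are given as [roll, pitch, yaw] about the fixed x, y, z axes, in that order (R = Rz(yaw) Ry(pitch) Rx(roll)).
In Python, from plant import sensors, cams, manip, finder gives the robot as it stands.
- The arm moves only by the shell command python3 -m jog 'ROWS'. ROWS is JSON, a list of rows, each an object with "dr": the turn, a rotation vector about the tool's x, y, z in degrees, a list of three; "translation": the shift along the tool's x, y, z in mm, a list of three; "claw": the closure, from 0 (fully open) to 1 (shut). In form: [{"dr": [rx, ry, rz], "translation": [x, y, z], "claw": claw}, ...]. A call has 1 to 10 rows; each row is the pose to reach, as a shift and turn from the pose commanded when the call began, along the tool's axes at that moment; what a row does not reach only later rows make up. A row lasts 1/12 s, in which the tool goes at most 41.7 mm and 7.16 degrees, less where a joint would pass 70% of its speed; a pose out of reach is approached as far as the arm can. A call with a gripper value outside its range is refused whole. The fingers move at their own pace and stop on an object; the grip force is fixed at half the most. Time passes only in rows, so rows that repeat a pose let the fingers close. It gives the time, the measured TCP pose, the force, the opening and the grip force at its end, in the units of the state.
- sensors.observe(): the state, without advancing time (a new reading comes with each control period).
- cams.snapshot(name): name is "scene" or "top" or "wrist"; returns a dict with "color" (420x560x3 uint8, blue, green, red), "range_z" (420x560 float32, m along the optical axis (not along the pixel's ray), 0 where there is no reading), "fov_y" (degrees; the focal length in pixels is half the picture's height over the tangent of half this angle, whatever the lens; pixels are square), "cx", "cy" (the principal point, pixels), "T" (4x4, takes a point from camera to world coordinates); the wrist camera has in their place "hand_eye" (4x4, takes a point from camera to tool coordinates, whose origin is the TCP and whose axes are the flange's). Camera axes: x right, y down, z forward; pixel columns grow to the right and rows downward; lengths in m; the calibration is good to about 2 mm. The wrist camera is an equidistant fisheye: a pixel r from the principal point sees the ray r / f radians off the axis. A picture is of the moment at which its call begins: read the wrist's pose just before it.
- manip.close_job(): hands the job in; it is judged then, once.
Trained networks look in the newest picture that a camera, given by its name, has taken for a name from the list of things; names that differ only in an ending like _2 or _b are one class to them, and where a whole thing is asked for, a point or a joint stands for the part that bears it (a point fixed in the world has none). Each returns a list of dicts, best first, with "conf" (0 to 1); they miss things now and then, are a little off and sometimes report something else, mostly with a low value. They report only what shows in the picture. A call takes as long as a camera call.
- finder.regions_of(camera, label): "region" (420x560 bool, what is visible of it) and "bbox" ([centre column, centre row, width, height] in pixels, round what is visible of it).
The state is a dict: "t": time; "joint_positions": joint angles; "qd": joint speeds; "joint_efforts": joint torques, N m; "eef_pos": TCP position; "tool_rot": TCP orientation; "force": force on the tool from outside, world axes, zero at the start; "moment": the same for the moment, N m; "width": finger opening in m; "finger_force": force on a finger pad.
Only numpy, scipy, OpenCV 4.12 (cv2) and the standard library are available. Lean on these libraries where they do the work, as an engineer would, in place of code of your own. Each camera call takes 0.05 s, during which the arm holds its last target. There are 200 camera calls.

### The job

The small index table with the weld nuts was left standing part-way between two stations. By its upright steel post, push it gently anticlockwise (seen from above) until it clicks into its next stop and stays there, and do not carry it on towards the station after. Then swing the brake handle clockwise as far as it goes and press it firmly tight, with about 10 to 20 N (never more than 25 N on either part), and let go; leave the steel weight and the steel block beside the table standing where they are.

Things in the scene. Friction and masses are not known exactly. Their poses are not given: they have to be found in the camera images.
- index_base: Fixed grey cast base; origin on the table top, under the vertical turning axis. At yaw 0 its +x axis points away from the robot; the brake stands on its -y arm, the spring detent block (aluminium, 30 mm wide, 60 mm high, black pull knob) on the arm 60 degrees anticlockwise from +x. It carries a steel plate 200 mm across, top face 49 mm above the table, with six V notches in the rim, 60 degrees apart.
- table_axis (a point): Point on the vertical turning axis of the plate, 74 mm above the table (same height as the middle of the drive post).
- drive_post (a point): Middle of the upright steel post fixed on the plate: 14 mm across, standing 50 mm above the plate (49 to 99 mm above the table), 70 mm from the axis, collar 24 mm across and 5 mm high at its foot. Nothing else on the plate stands more than 15 mm above its face. Pushing the plate round by this post takes about 3 to 5 N.
- turntable (a joint): Angle of the plate in rad, growing anticlockwise seen from above; -0.70 to -0.35 at the start. At 0 the post lies 50 degrees anticlockwise from the base's +x axis. The next stop lies near 0, but the detent block is adjustable round the axis and was not measured: the true stop is somewhere between -0.16 and +0.16 and has to be felt.
- detent_pin (a joint): Inward travel of the spring pin in m (coarse): 0 riding on the rim, about 0.004 sitting in a notch. As it drops in, the plate snaps forward about 4 mm at the post by itself and the push force vanishes; then the plate stands firm, centred by the spring: forcing it on out of the notch takes more than 12 N at the post.
- brake_pivot (a point): Point on the vertical pivot axis of the brake handle, 102 mm above the table (height of the middle of its knob), 128 mm from the turning axis towards the base's -y.
- brake_knob (a point): Middle of the upright black knob on the end of the brake handle: 18 mm across, 36 mm high (84 to 120 mm above the table), 70 mm from the pivot; the flat handle arm lies below it, its top about 87 mm above the table.
- brake (a joint): Angle of the brake handle in rad, growing clockwise seen from above: 0 to 0.3 at the start (released), hard stop at 1.2 (tight). At 0 the handle points from the pivot 20 degrees anticlockwise of the base's +x axis. It takes about 2 N at the knob to swing and stays where it is left.
- weight: Bystander: turned steel weight with a knob, 52 mm across, 84 mm high, standing near the brake arm on the robot's side; origin at the centre of its underside. Loose.
- block: Bystander: upright steel block 30 x 42 x 90 mm, left of the plate; origin at the centre of its underside. Loose.

How it is judged:
By the outcome, as a careful person would: the job done as asked, in the order asked, and still so for the second after the job is handed in, with the robot touching nothing.
It also fails if it takes over 64 s, if anything falls off the work surface, if the arm or the gripper's body presses on something with over 40 N, if the wrist force passes 120 N, or if a joint passes its speed limit or range.

## Working session

There is one attempt and no reset: what is moved stays moved. The work goes in short steps, Python scripts to look and compute and a shell command to move; the robot and the scene stay as the last step left them, time stands still between calls to the robot, and variables do not carry over. Pictures are saved under pics/ and viewed, at most 10 in all, crops included, and the job is handed in when it is done.

```bash
mkdir -p pics; cat > h.py <<'E'
import numpy as np, cv2
from plant import sensors, cams, manip, finder
from scipy.spatial.transform import Rotation as R
def pts(s):
    h,w=s["range_z"].shape; f=h/2/np.tan(np.radians(s["fov_y"])/2)
    v,u=np.mgrid[:h,:w]; z=s["range_z"]
    P=np.stack([(u-s["cx"])/f*z,(v-s["cy"])/f*z,z],-1)
    return P@s["T"][:3,:3].T+s["T"][:3,3]
E
python3 - <<'E'
from h import *
o=sensors.observe(); print({k:np.round(v,3) for k,v in o.items()})
for c in ["top","scene"]:
    s=cams.snapshot(c); cv2.imwrite(f"pics/{c}.png",s["color"]); P=pts(s); np.save(c+".npy",P)
    print(c,np.round(s["T"],3).tolist())
    for n in ["index_base","drive_post","brake_knob","brake","turntable","detent_pin","weight","block"]:
        for r in finder.regions_of(c,n)[:2]:
            m=r["region"]&(s["range_z"]>0); q=P[m]
            if len(q): print(n,round(r["conf"],2),np.round(r["bbox"]),np.round(np.median(q,0),3),"lo",np.round(np.percentile(q,2,axis=0),3),"hi",np.round(np.percentile(q,98,axis=0),3))
E
```

```text
{'t': np.float64(0.0), 'joint_positions': array([-1.328,  0.322, -0.07 ,  1.452,  0.023,  1.371, -0.057]), 'qd': array([ 0.002, -0.   ,  0.002,  0.002,  0.001,  0.   , -0.001]), 'joint_efforts': array([-0.0000e+00, -4.9129e+01, -4.0400e-01, -3.1252e+01, -6.4000e-02,
        4.4000e-02,  0.0000e+00]), 'eef_pos': array([0.147, 0.632, 0.195]), 'tool_rot': array([-3.14 ,  0.   ,  2.913]), 'force': array([-0.224, -0.504,  0.545]), 'moment': array([-0.015,  0.011,  0.01 ]), 'finger_force': np.float64(0.0), 'width': np.float64(0.087)}
top [[-0.004, -0.993, 0.122, 0.33], [-1.0, 0.005, 0.008, -0.116], [-0.008, -0.122, -0.993, 0.921], [0.0, 0.0, 0.0, 1.0]]
index_base 0.78 [272. 207. 172. 103.] [ 0.439 -0.109  0.051] lo [ 0.346 -0.265  0.01 ] hi [0.528 0.023 0.088]
drive_post 0.9 [270. 210. 107. 107.] [ 0.432 -0.103  0.051] lo [ 0.344 -0.191  0.047] hi [ 0.523 -0.013  0.062]
brake_knob 0.63 [334. 182.  20.  52.] [ 0.47  -0.222  0.088] lo [ 0.429 -0.238  0.063] hi [ 0.513 -0.208  0.123]
brake 0.78 [334. 180.  18.  48.] [ 0.477 -0.221  0.088] lo [ 0.431 -0.236  0.083] hi [ 0.514 -0.207  0.123]
tu
[... 728 characters left out ...]
 0.336 -0.269  0.004] hi [ 0.517 -0.009  0.093]
drive_post 0.92 [267. 230.  89.  74.] [ 0.416 -0.107  0.048] lo [ 0.334 -0.187  0.039] hi [ 0.518 -0.011  0.067]
brake_knob 0.56 [324. 224.  22.  42.] [ 0.49  -0.22   0.085] lo [ 0.426 -0.239 -0.522] hi [1.2   0.114 0.12 ]
brake 0.84 [323. 226.  18.  36.] [ 0.476 -0.221  0.085] lo [ 0.426 -0.239  0.072] hi [ 0.508 -0.207  0.12 ]
turntable 0.7 [268. 230.  89.  74.] [ 0.415 -0.107  0.048] lo [ 0.335 -0.187  0.04 ] hi [ 0.517 -0.013  0.063]
weight 0.89 [302. 277.  31.  47.] [ 0.35  -0.242  0.049] lo [ 0.338 -0.26   0.002] hi [ 0.378 -0.215  0.084]
block 0.78 [204. 223.  28.  47.] [0.364 0.028 0.055] lo [ 0.361  0.017 -0.   ] hi [0.392 0.06  0.09 ]
```

```bash
python3 - <<'E'
from h import *
a=cv2.imread("pics/top.png")[130:290,170:370]; b=cv2.imread("pics/scene.png")[150:330,170:370]
a=cv2.resize(a,(400,320),interpolation=2); b=cv2.resize(b,(400,360),interpolation=2)
c=np.zeros((360,800,3),np.uint8); c[:320,:400]=a; c[:,400:]=b; cv2.imwrite("pics/both.png",c)
for n in ["top","scene"]:
    P=np.load(n+".npy").reshape(-1,3)
    d=np.hypot(P[:,0]-.434,P[:,1]+.103)
    for nm,m in [("post",(d<.082)&(P[:,2]>.075)&(P[:,2]<.13)),("knob",(P[:,2]>.098)&(P[:,2]<.14)&(P[:,0]>.4)&(abs(P[:,0]-.47)<.1)&(abs(P[:,1]+.22)<.05)),("arm",(P[:,2]>.08)&(P[:,2]<.096)&(abs(P[:,0]-.47)<.06)&(abs(P[:,1]+.22)<.03)),("det",(P[:,2]>.05)&(P[:,2]<.1)&(P[:,0]>.46)&(P[:,1]>-.06)&(d>.098)&(d<.2))]:
        q=P[m]; print(n,nm,len(q), np.round(q.mean(0),4) if len(q) else "",np.round(q.min(0),3) if len(q) else "",np.round(q.max(0),3) if len(q) else "")
    m=(P[:,2]>.043)&(P[:,2]<.054)&(d<.104); q=P[m]
    (c,r)=cv2.minEnclosingCircle(q[:,:2].astype(np.float32)); print("plate",c,r)
E
```

```text
top post 62 [ 0.4982 -0.0819  0.0966] [ 0.492 -0.088  0.076] [ 0.507 -0.075  0.102]
top knob 103 [ 0.5052 -0.2143  0.1176] [ 0.498 -0.223  0.099] [ 0.515 -0.207  0.125]
top arm 288 [ 0.4583 -0.2251  0.087 ] [ 0.427 -0.24   0.08 ] [ 0.503 -0.208  0.096]
top det 387 [0.4859 0.0215 0.0591] [ 0.462 -0.053  0.05 ] [0.519 0.054 0.066]
plate (0.4337978959083557, -0.10059402883052826) 0.10188726335763931
scene post 65 [ 0.4949 -0.0819  0.089 ] [ 0.489 -0.087  0.076] [ 0.504 -0.075  0.1  ]
scene knob 94 [ 0.5015 -0.2151  0.1116] [ 0.496 -0.223  0.098] [ 0.513 -0.204  0.12 ]
scene arm 195 [ 0.4615 -0.2236  0.0854] [ 0.424 -0.24   0.08 ] [ 0.509 -0.207  0.096]
scene det 146 [0.4799 0.022  0.0573] [0.463 0.003 0.051] [0.504 0.052 0.062]
plate (0.4325701892375946, -0.1019124910235405) 0.10299220681190491
```

View pics/both.png

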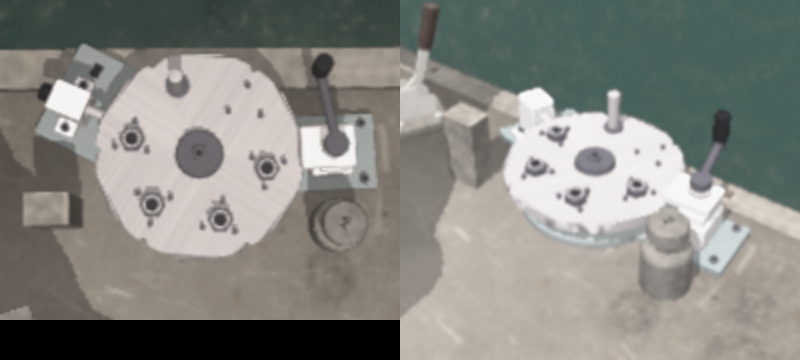

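The top view shows the post at crop (175,78), the detent at (68,100), the knob at (320,65), the weight at (338,225) and the block at (47,208). They all agree with the network positions. Next I'll check what stands along the travel path and work out the moves.

```bash
cat >> h.py <<'E'
def go(p,yaw=None):
    o=sensors.observe(); A=R.from_euler("xyz",o["tool_rot"]); 
    B=R.from_euler("xyz",[np.pi,0,o["tool_rot"][2] if yaw is None else yaw])
    print("tr",np.round(A.inv().apply(np.array(p)-o["eef_pos"])*1000,1),"dr",np.round(np.degrees((A.inv()*B).as_rotvec()),1),"F",np.round(o["force"],1),"p",np.round(o["eef_pos"],4),"t",round(o["t"],2))
E
python3 - <<'E'
from h import *
go([.46,.22,.2],2.913)
go([.476,-.115,.2],2.913+np.radians(40))
P=np.concatenate([np.load(n+".npy").reshape(-1,3) for n in ["top","scene"]])
for z in [.1,.14,.2]:
    q=P[(P[:,2]>z)&(P[:,2]<.5)&(P[:,0]>0.1)&(abs(P[:,0])<1)]
    g=np.unique(np.floor(q[:,:2]/.05).astype(int),axis=0)*5; print(z,g.tolist()[:60])
E
```

```text
tr [-398.1 -331.4   -3.6] dr [ 0.  0. -0.] F [ 0.4 -0.6 -1. ] p [0.1475 0.6331 0.1964] t 0.9
tr [-489.6 -654.1   -3.6] dr [  0.   0. -40.] F [ 0.4 -0.6 -1. ] p [0.1475 0.6331 0.1964] t 0.9
0.1 [[40, 10], [40, 15], [40, 30], [40, 35], [40, 90], [40, 95], [40, 100], [45, -25], [45, -10], [45, 10], [45, 15], [45, 30], [45, 35], [45, 90], [45, 95], [45, 100], [50, -25], [50, -10], [65, 145], [65, 150], [70, 140], [70, 145], [70, 150], [75, 140], [75, 145], [75, 150], [75, 155], [80, 135], [80, 140], [80, 145], [80, 150], [80, 155], [80, 160], [80, 165], [80, 170], [85, 140], [85, 145], [85, 150], [85, 155], [85, 160], [85, 165], [85, 170], [90, 165], [90, 170], [90, 175], [90, 180], [95, 165], [95, 170], [95, 180], [95, 185]]
0.14 [[40, 10], [40, 15], [40, 30], [40, 35], [45, 10], [45, 15], [45, 30], [45, 35], [65, 145], [65, 150], [70, 145], [70, 150], [75, 140], [75, 145], [75, 150], [75, 155], [80, 140], [80, 145], [80, 150], [80, 155], [80, 160], [80, 165], [80, 170], [85, 145], [85, 150], [85, 155], [85, 160], [85, 165], [85, 170], [90, 165], [90, 170], [90, 175], [90, 180], [95, 165], [95, 170], [95, 180], [95, 185]]
0.2 [[45, 30], [70, 145], [70, 150], [75, 145], [75, 150], [75, 155], [80, 145], [80, 150], [80, 155], [80, 160], [80, 165], [80, 170], [85, 150], [85, 155], [85, 160], [85, 170], [90, 165], [90, 170], [90, 175], [95, 170], [95, 180], [95, 185]]
```

```bash
python3 - <<'E'
from h import *
for n in ["top","scene"]:
  P=np.load(n+".npy").reshape(-1,3)
  for y0,y1 in [(.05,.13),(.13,.2),(.2,.28),(.28,.4),(.4,.6)]:
    q=P[(P[:,2]>.1)&(P[:,2]<.6)&(P[:,0]>.2)&(P[:,0]<.65)&(P[:,1]>y0)&(P[:,1]<y1)]
    if len(q): print(n,y0,len(q),np.round(q.min(0),3),np.round(q.max(0),3))
a=cv2.imread("pics/scene.png");b=cv2.imread("pics/top.png")
cv2.imwrite("pics/full.png",np.hstack([cv2.resize(a,(400,300)),cv2.resize(b,(400,300))]))
E
```

```text
top 0.13 232 [0.436 0.146 0.102] [0.466 0.168 0.163]
top 0.28 1559 [0.428 0.304 0.1  ] [0.492 0.345 0.199]
scene 0.13 188 [0.434 0.148 0.1  ] [0.464 0.172 0.158]
scene 0.28 952 [0.425 0.303 0.1  ] [0.485 0.367 0.212]
```

View pics/full.png

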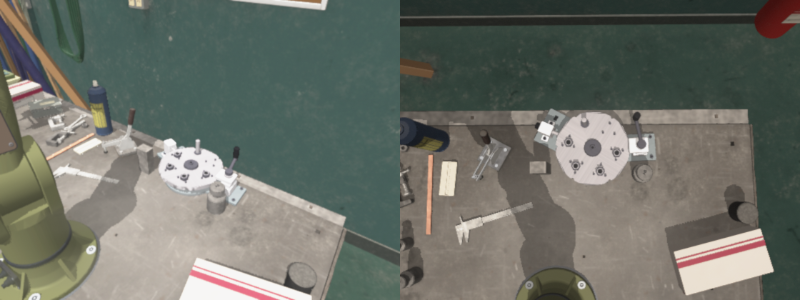

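The pictures show a bottle (0.21 m high, left of the table) and a clamp lever (0.16 m high) on the path, so I'll cross at z ≈ 0.30.

```bash
python3 -m jog '[{"dr":[0,0,0],"translation":[0,0,-40],"claw":1},{"dr":[0,0,0],"translation":[0,0,-80],"claw":1},{"dr":[0,0,0],"translation":[0,0,-105],"claw":1},{"dr":[0,0,0],"translation":[-35,-20,-105],"claw":1},{"dr":[0,0,0],"translation":[-70,-40,-105],"claw":1},{"dr":[0,0,0],"translation":[-105,-60,-105],"claw":1},{"dr":[0,0,0],"translation":[-140,-80,-105],"claw":1},{"dr":[0,0,0],"translation":[-175,-100,-105],"claw":1},{"dr":[0,0,0],"translation":[-210,-120,-105],"claw":1},{"dr":[0,0,0],"translation":[-245,-140,-105],"claw":1}]'
python3 - <<'E'
from h import *
go([.47,.2,.3],2.913); go([.476,-.115,.3],2.913+np.radians(40))
E
```

```text
t: 1.73
eef_pos: [0.3555, 0.4396, 0.3017]
tool_rot: [3.141, 0.0, 2.913]
force: [0.2, 0.1, 0.0]
width: 0.0285
finger_force: 0.0
tr [-165.8 -207.4    1.6] dr [ 0.  0. -0.] F [0.2 0.1 0. ] p [0.3555 0.4396 0.3017] t 1.73
tr [-243.1 -512.8    1.4] dr [  0.   0. -40.] F [0.2 0.1 0. ] p [0.3555 0.4396 0.3017] t 1.73
```

```bash
python3 -m jog '[{"dr":[0,0,0],"translation":[-25,-32,0],"claw":1},{"dr":[0,0,0],"translation":[-50,-64,0],"claw":1},{"dr":[0,0,-5],"translation":[-75,-96,0],"claw":1},{"dr":[0,0,-10],"translation":[-100,-130,0],"claw":1},{"dr":[0,0,-15],"translation":[-120,-165,0],"claw":1},{"dr":[0,0,-20],"translation":[-140,-200,0],"claw":1},{"dr":[0,0,-25],"translation":[-155,-237,0],"claw":1},{"dr":[0,0,-30],"translation":[-170,-274,0],"claw":1},{"dr":[0,0,-35],"translation":[-182,-312,0],"claw":1},{"dr":[0,0,-40],"translation":[-192,-350,0],"claw":1}]'
python3 - <<'E'
from h import *
go([.485,-.125,.2],2.913+np.radians(40))
E
```

```text
t: 2.57
eef_pos: [0.462, 0.0545, 0.3015]
tool_rot: [3.142, 0.001, -2.668]
force: [0.5, -0.2, 0.5]
width: 0.0006
finger_force: 0.0
tr [  61.4 -170.2  101.5] dr [0.  0.  0.2] F [ 0.5 -0.2  0.5] p [0.462  0.0545 0.3015] t 2.57
```

```bash
python3 -m jog '[{"dr":[0,0,0],"translation":[9,-35,0],"claw":1},{"dr":[0,0,0],"translation":[18,-70,0],"claw":1},{"dr":[0,0,0],"translation":[26,-105,10],"claw":1},{"dr":[0,0,0],"translation":[30,-135,30],"claw":1},{"dr":[0,0,0],"translation":[30,-165,55],"claw":1},{"dr":[0,0,0],"translation":[30,-170,90],"claw":1},{"dr":[0,0,0],"translation":[30,-170,100],"claw":1}]'
python3 - <<'E'
from h import *
o=sensors.observe(); s=cams.snapshot("wrist"); cv2.imwrite("pics/w1.png",s["color"])
A=R.from_euler("xyz",o["tool_rot"]); h,w=s["range_z"].shape; f=h/2/np.tan(np.radians(s["fov_y"])/2)
v,u=np.mgrid[:h,:w]; dx=u-s["cx"];dy=v-s["cy"];r=np.hypot(dx,dy)+1e-9;t=np.tan(np.minimum(r/f,1.5));z=s["range_z"]
P=np.stack([dx/r*t*z,dy/r*t*z,z],-1)@s["hand_eye"][:3,:3].T+s["hand_eye"][:3,3]
P=A.apply(P.reshape(-1,3))+o["eef_pos"]; P=P[z.ravel()>0]
print(np.round(s["hand_eye"],3).tolist())
d=np.hypot(P[:,0]-.4335,P[:,1]+.102)
for nm,m in [("post",(d<.085)&(P[:,2]>.075)&(P[:,2]<.11)),("posttop",(d<.085)&(P[:,2]>.095)&(P[:,2]<.105)),("knob",(P[:,2]>.112)&(P[:,2]<.13)&(abs(P[:,0]-.5)<.04)&(abs(P[:,1]+.22)<.04)),("det",(P[:,2]>.055)&(P[:,2]<.065)&(P[:,0]>.46)&(P[:,1]>-.06)&(d>.098)&(d<.18))]:
    q=P[m]; print(nm,len(q))
    if len(q): print(np.round(np.median(q,0),4),np.round(np.percentile(q,2,axis=0),3),np.round(np.percentile(q,98,axis=0),3))
go([.513,-.112,.068],2.913+np.radians(40))
E
```

```text
t: 3.15
eef_pos: [0.5095, -0.1107, 0.1973]
tool_rot: [3.14, -0.006, -2.677]
force: [-1.2, -0.6, -0.7]
width: 0.0004
finger_force: 0.0
[[0.0, -0.962, -0.274, 0.074], [1.0, 0.0, -0.0, -0.001], [0.0, -0.274, 0.962, -0.187], [0.0, 0.0, 0.0, 1.0]]
post 246
[ 0.4988 -0.0818  0.0975] [ 0.493 -0.087  0.076] [ 0.506 -0.075  0.099]
posttop 173
[ 0.4998 -0.0806  0.098 ] [ 0.494 -0.087  0.096] [ 0.507 -0.074  0.1  ]
knob 334
[ 0.5066 -0.2129  0.1187] [ 0.499 -0.221  0.113] [ 0.515 -0.206  0.12 ]
det 763
[0.4854 0.0227 0.059 ] [0.469 0.005 0.056] [0.502 0.042 0.061]
tr [ -2.9  -5.3 129. ] dr [ 0.2 -0.4 -0.1] F [-1.1  1.1 -1.7] p [ 0.509  -0.1086  0.197 ] t 3.2
```

View pics/w1.png

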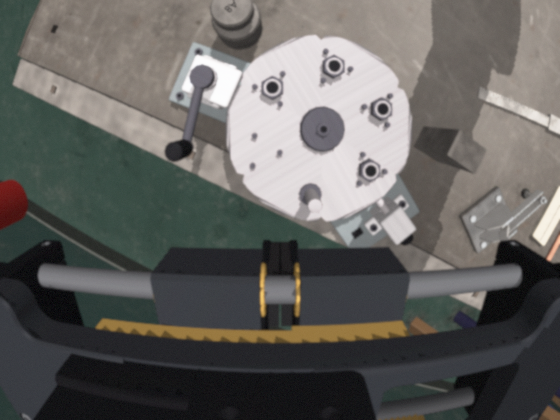

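The wrist view shows the post at (312,200) clear of the fingers and the detent block at (395,222). The block's bearing is about 67.5°, so I expect the stop with the post near 57°. Now I'll lower the tool behind the post.

```bash
python3 -m jog '[{"dr":[0,0,0],"translation":[-3,-5,35],"claw":1},{"dr":[0,0,0],"translation":[-4,-5,70],"claw":1},{"dr":[0,0,0],"translation":[-4,-5,100],"claw":1},{"dr":[0,0,0],"translation":[-4,-5,120],"claw":1},{"dr":[0,0,0],"translation":[-4,-5,129],"claw":1},{"dr":[0,0,0],"translation":[-4,-5,129],"claw":1},{"dr":[0,0,0],"translation":[-4,-5,129],"claw":1}]'
python3 - <<'E'
from h import *
go([.4998,-.0809,.068],2.913+np.radians(40))
E
```

```text
t: 3.78
eef_pos: [0.519, -0.1102, 0.0738]
tool_rot: [-3.141, 0.002, -2.671]
force: [-0.2, -0.5, 1.2]
width: 0.0
finger_force: 0.0
tr [ 3.8 34.9  5.8] dr [-0.   0.1  0.1] F [-0.2 -0.5  1.2] p [ 0.519  -0.1102  0.0738] t 3.78
```

```bash
python3 -m jog '[{"dr":[0,0,0],"translation":[3,4,4],"claw":1},{"dr":[0,0,0],"translation":[4,7,4],"claw":1},{"dr":[0,0,0],"translation":[4,9,4],"claw":1},{"dr":[0,0,0],"translation":[4,11,4],"claw":1},{"dr":[0,0,0],"translation":[4,13,4],"claw":1},{"dr":[0,0,0],"translation":[4,13,4],"claw":1}]'
```

```text
t: 4.28
eef_pos: [0.5086, -0.1007, 0.0687]
tool_rot: [3.141, 0.001, -2.672]
force: [0.4, 0.4, -0.1]
width: 0.0007
finger_force: 0.0
```

```bash
python3 -m jog '[{"dr":[0,0,0],"translation":[0,1.5,0],"claw":1},{"dr":[0,0,0],"translation":[0,3,0],"claw":1},{"dr":[0,0,0],"translation":[0,4,0],"claw":1},{"dr":[0,0,0],"translation":[0,5,0],"claw":1},{"dr":[0,0,0],"translation":[0,5,0],"claw":1}]'
```

```text
t: 4.7
eef_pos: [0.5061, -0.0966, 0.0683]
tool_rot: [3.141, -0.0, -2.672]
force: [-0.0, 0.7, 0.6]
width: 0.0002
finger_force: 0.0
```

```bash
python3 -m jog '[{"dr":[0,0,0],"translation":[0,1.5,0],"claw":1},{"dr":[0,0,0],"translation":[0,3,0],"claw":1},{"dr":[0,0,0],"translation":[0,4,0],"claw":1},{"dr":[0,0,0],"translation":[0,4,0],"claw":1}]'
```

```text
t: 5.03
eef_pos: [0.5049, -0.0942, 0.0685]
tool_rot: [-3.14, 0.001, -2.673]
force: [2.2, -2.6, -1.6]
width: 0.0005
finger_force: 1.7
```

```bash
cat >> h.py <<'E'
C=np.array([.4335,-.102])
def arc(ths):
    o=sensors.observe(); A=R.from_euler("xyz",o["tool_rot"]); r=o["eef_pos"][:2]-C
    print("phi",round(np.degrees(np.arctan2(r[1],r[0])),2),"rho",round(np.hypot(*r),4),"F",np.round(o["force"],1))
    for t in ths:
        a=np.radians(t); d=np.array([[np.cos(a),-np.sin(a)],[np.sin(a),np.cos(a)]])@r-r
        print(t,np.round(A.inv().apply([*d,0])*1000,1))
E
python3 -c "
from h import *
arc([2,4,6,8,10,12,14,16,18])"
```

```text
phi 6.24 rho 0.0718 F [ 2.2 -2.6 -1.6]
2 [-0.8  2.4 -0. ]
4 [-1.6  4.7 -0. ]
6 [-2.3  7.2 -0. ]
8 [-2.9  9.6 -0. ]
10 [-3.4 12.1 -0. ]
12 [-3.8 14.5 -0. ]
14 [-4.1 17.  -0. ]
16 [-4.4 19.5 -0. ]
18 [-4.5 22.  -0. ]
```

```bash
python3 -m jog '[{"dr":[0,0,-2],"translation":[-0.8,2.4,0],"claw":1},{"dr":[0,0,-4],"translation":[-1.6,4.7,0],"claw":1},{"dr":[0,0,-6],"translation":[-2.3,7.2,0],"claw":1},{"dr":[0,0,-8],"translation":[-2.9,9.6,0],"claw":1},{"dr":[0,0,-10],"translation":[-3.4,12.1,0],"claw":1},{"dr":[0,0,-12],"translation":[-3.8,14.5,0],"claw":1},{"dr":[0,0,-14],"translation":[-4.1,17,0],"claw":1},{"dr":[0,0,-16],"translation":[-4.4,19.5,0],"claw":1}]'
python3 -c "
from h import *
arc([1,2,3,4,5,6,7,8])"
```

```text
t: 5.7
eef_pos: [0.5022, -0.0785, 0.0691]
tool_rot: [-3.133, 0.001, -2.394]
force: [4.5, -4.7, -2.9]
width: 0.0005
finger_force: 3.5
phi 18.88 rho 0.0726 F [ 4.5 -4.7 -2.9]
1 [-0.5  1.2 -0. ]
2 [-1.   2.3 -0. ]
3 [-1.5  3.5 -0. ]
4 [-1.9  4.7 -0. ]
5 [-2.3  5.9 -0.1]
6 [-2.7  7.1 -0.1]
7 [-3.1  8.3 -0.1]
8 [-3.5  9.5 -0.1]
```

```bash
python3 -m jog '[{"dr":[0,0,-1],"translation":[-0.5,1.2,0],"claw":1},{"dr":[0,0,-2],"translation":[-1,2.3,0],"claw":1},{"dr":[0,0,-3],"translation":[-1.5,3.5,0],"claw":1},{"dr":[0,0,-4],"translation":[-1.9,4.7,0],"claw":1},{"dr":[0,0,-5],"translation":[-2.3,5.9,0],"claw":1}]'
python3 -c "
from h import *
arc([])"
```

```text
t: 6.12
eef_pos: [0.4995, -0.0714, 0.0692]
tool_rot: [-3.135, 0.0, -2.306]
force: [5.7, -7.7, -1.4]
width: 0.0005
finger_force: 4.8
phi 24.87 rho 0.0727 F [ 5.7 -7.7 -1.4]
```

```bash
python3 -m jog '[{"dr":[0,0,-1],"translation":[-0.5,1.2,0],"claw":1},{"dr":[0,0,-2],"translation":[-1,2.3,0],"claw":1}]'
python3 -c "
from h import *
arc([])"
```

```text
t: 6.28
eef_pos: [0.4979, -0.0683, 0.0691]
tool_rot: [-3.137, 0.0, -2.272]
force: [3.9, -6.5, -0.7]
width: 0.0002
finger_force: 4.1
phi 27.64 rho 0.0727 F [ 3.9 -6.5 -0.7]
```

```bash
python3 -m jog '[{"dr":[0,0,-1],"translation":[-0.5,1.2,0],"claw":1},{"dr":[0,0,-2],"translation":[-1,2.3,0],"claw":1}]'
python3 -c "
from h import *
arc([])"
```

```text
t: 6.45
eef_pos: [0.4973, -0.0667, 0.0692]
tool_rot: [-3.135, -0.0, -2.237]
force: [4.6, -6.9, -1.9]
width: 0.0003
finger_force: 4.0
phi 28.99 rho 0.0729 F [ 4.6 -6.9 -1.9]
```

```bash
python3 -m jog '[{"dr":[0,0,-1],"translation":[-0.5,1.2,0],"claw":1},{"dr":[0,0,-2],"translation":[-1,2.3,0],"claw":1}]'
python3 -c "
from h import *
arc([])"
```

```text
t: 6.62
eef_pos: [0.4957, -0.064, 0.0691]
tool_rot: [-3.136, -0.0, -2.201]
force: [4.7, -7.7, -1.4]
width: 0.0006
finger_force: 4.0
phi 31.45 rho 0.0729 F [ 4.7 -7.7 -1.4]
```

```bash
python3 -c "
from h import *
arc([1,2,3,4,6,8,10])"; python3 -m jog '[{"dr":[0,0,0],"translation":[-0.4,1.2,0],"claw":1},{"dr":[0,0,0],"translation":[-0.8,2.4,0],"claw":1}]'
python3 -c "
from h import *
arc([])"
```

```text
phi 31.45 rho 0.0729 F [ 4.7 -7.7 -1.4]
1 [-0.5  1.2 -0. ]
2 [-0.9  2.4 -0. ]
3 [-1.4  3.6 -0. ]
4 [-1.8  4.8 -0. ]
6 [-2.5  7.2 -0. ]
8 [-3.2  9.7 -0.1]
10 [-3.8 12.1 -0.1]
t: 6.78
eef_pos: [0.4946, -0.0625, 0.0692]
tool_rot: [-3.135, -0.0, -2.203]
force: [4.4, -6.7, -1.0]
width: 0.0001
finger_force: 3.9
phi 32.9 rho 0.0727 F [ 4.4 -6.7 -1. ]
```

```bash
python3 -m jog '[{"dr":[0,0,0],"translation":[-0.4,1.2,0],"claw":1},{"dr":[0,0,0],"translation":[-0.7,2.4,0],"claw":1}]'
python3 -c "
from h import *
arc([])"
```

```text
t: 6.95
eef_pos: [0.4928, -0.0601, 0.0691]
tool_rot: [-3.136, -0.0, -2.202]
force: [4.5, -7.9, -1.6]
width: 0.0005
finger_force: 4.1
phi 35.22 rho 0.0726 F [ 4.5 -7.9 -1.6]
```

```bash
python3 -m jog '[{"dr":[0,0,0],"translation":[-0.4,1.2,0],"claw":1},{"dr":[0,0,0],"translation":[-0.7,2.4,0],"claw":1}]'
python3 -c "
from h import *
arc([])"
```

```text
t: 7.12
eef_pos: [0.4912, -0.0584, 0.0691]
tool_rot: [-3.136, -0.0, -2.203]
force: [4.1, -6.2, -0.8]
width: 0.0003
finger_force: 3.4
phi 37.05 rho 0.0724 F [ 4.1 -6.2 -0.8]
```

```bash
python3 -m jog '[{"dr":[0,0,0],"translation":[-0.3,1.2,0],"claw":1},{"dr":[0,0,0],"translation":[-0.6,2.4,0],"claw":1}]'
python3 -c "
from h import *
arc([])"
```

```text
t: 7.28
eef_pos: [0.4897, -0.0564, 0.0692]
tool_rot: [-3.136, -0.0, -2.202]
force: [5.0, -8.0, -0.9]
width: 0.0006
finger_force: 4.1
phi 39.1 rho 0.0724 F [ 5.  -8.  -0.9]
```

```bash
python3 -m jog '[{"dr":[0,0,0],"translation":[-0.3,1.2,0],"claw":1}]'
python3 -c "
from h import *
arc([])"
```

```text
t: 7.37
eef_pos: [0.489, -0.0556, 0.0692]
tool_rot: [-3.136, -0.0, -2.203]
force: [2.8, -7.1, -0.7]
width: -0.0001
finger_force: 3.7
phi 39.91 rho 0.0723 F [ 2.8 -7.1 -0.7]
```

```bash
python3 -m jog '[{"dr":[0,0,0],"translation":[-0.3,1.2,0],"claw":1}]'
python3 -c "
from h import *
arc([])"
```

```text
t: 7.45
eef_pos: [0.4877, -0.0544, 0.0691]
tool_rot: [-3.137, -0.001, -2.203]
force: [2.1, -4.5, 0.1]
width: 0.0003
finger_force: 1.5
phi 41.28 rho 0.0722 F [ 2.1 -4.5  0.1]
```

```bash
python3 -m jog '[{"dr":[0,0,0],"translation":[-0.2,1.2,0],"claw":1}]'
python3 -c "
from h import *
arc([])"
```

```text
t: 7.53
eef_pos: [0.4869, -0.0534, 0.0691]
tool_rot: [-3.137, -0.001, -2.202]
force: [3.9, -6.2, -0.8]
width: 0.0008
finger_force: 3.3
phi 42.32 rho 0.0722 F [ 3.9 -6.2 -0.8]
```

```bash
python3 -m jog '[{"dr":[0,0,0],"translation":[-0.2,1.2,0],"claw":1}]'
python3 -c "
from h import *
arc([])"
```

```text
t: 7.62
eef_pos: [0.4856, -0.0521, 0.069]
tool_rot: [-3.138, -0.001, -2.202]
force: [0.4, -2.3, 1.1]
width: 0.0001
finger_force: 1.0
phi 43.75 rho 0.0722 F [ 0.4 -2.3  1.1]
```

```bash
python3 -m jog '[{"dr":[0,0,0],"translation":[-0.2,1.0,0],"claw":1}]'
python3 -c "
from h import *
arc([])"
```

```text
t: 7.7
eef_pos: [0.484, -0.0496, 0.0686]
tool_rot: [-3.141, 0.0, -2.202]
force: [2.0, -5.8, 1.3]
width: 0.0005
finger_force: 2.6
phi 46.05 rho 0.0727 F [ 2.  -5.8  1.3]
```

```bash
python3 -m jog '[{"dr":[0,0,0],"translation":[0,0,0],"claw":1}]'
python3 - <<'E'
from h import *
arc([])
for c in ["top","scene"]:
    s=cams.snapshot(c); P=pts(s); d=np.hypot(*(P[...,:2]-C).transpose(2,0,1))
    cv2.imwrite(f"pics/{c}2.png",cv2.resize(s["color"][140:280,180:360],(540,420),interpolation=2))
arc([])
E
```

```text
t: 7.78
eef_pos: [0.484, -0.0495, 0.0686]
tool_rot: [-3.141, -0.0, -2.201]
force: [1.4, -3.3, 0.6]
width: 0.0001
finger_force: 1.4
phi 46.1 rho 0.0728 F [ 1.4 -3.3  0.6]
phi 46.17 rho 0.073 F [ 1.5 -3.7  1.2]
```

The tool jumped about 3 mm ahead as the force fell, and the post is now near 57.6°, as predicted. I'll back off and verify.

```bash
python3 -m jog '[{"dr":[0,0,0],"translation":[0,-2,0],"claw":1},{"dr":[0,0,0],"translation":[0,-6,0],"claw":1},{"dr":[0,0,0],"translation":[0,-14,0],"claw":1},{"dr":[0,0,0],"translation":[0,-22,-20],"claw":1},{"dr":[0,0,0],"translation":[0,-22,-55],"claw":1},{"dr":[0,0,0],"translation":[0,-22,-90],"claw":1},{"dr":[0,0,0],"translation":[0,-22,-120],"claw":1},{"dr":[0,0,0],"translation":[0,-22,-130],"claw":1},{"dr":[0,0,0],"translation":[0,-22,-130],"claw":1}]'
cat >> h.py <<'E'
def wr(name):
    o=sensors.observe(); s=cams.snapshot("wrist"); cv2.imwrite(name,s["color"])
    A=R.from_euler("xyz",o["tool_rot"]); h,w=s["range_z"].shape; f=h/2/np.tan(np.radians(s["fov_y"])/2)
    v,u=np.mgrid[:h,:w]; dx=u-s["cx"];dy=v-s["cy"];r=np.hypot(dx,dy)+1e-9;t=np.tan(np.minimum(r/f,1.5));z=s["range_z"]
    P=np.stack([dx/r*t*z,dy/r*t*z,z],-1)@s["hand_eye"][:3,:3].T+s["hand_eye"][:3,3]
    P=A.apply(P.reshape(-1,3))+o["eef_pos"]; P=P[z.ravel()>0]
    d=np.hypot(P[:,0]-C[0],P[:,1]-C[1]); res=[]
    for nm,m in [("posttop",(d<.085)&(P[:,2]>.095)&(P[:,2]<.105)),("knob",(P[:,2]>.112)&(P[:,2]<.13)&(abs(P[:,0]-.49)<.05)&(abs(P[:,1]+.25)<.07))]:
        q=P[m]; print(nm,len(q))
        if len(q):
            c=np.median(q,0); print(np.round(c,4),"ang",np.degrees(np.arctan2(*(c[:2]-C)[::-1])))
E
python3 - <<'E'
from h import *
wr("pics/w2.png")
go([.49,-.17,.2],2.913)
E
```

```text
t: 8.63
eef_pos: [0.5038, -0.0618, 0.2012]
tool_rot: [-3.138, 0.004, -2.201]
force: [-0.1, -0.1, -0.6]
width: 0.0005
finger_force: 0.0
posttop 169
[ 0.4712 -0.0426  0.0978] ang 57.60497678722905
knob 335
[ 0.507  -0.2126  0.1187] ang -56.38841248833707
tr [ 94.8 -53.8  -1.2] dr [ 0.   0.1 67. ] F [-0.6 -0.6 -0.1] p [ 0.5023 -0.0617  0.1989] t 8.68
```

View pics/w2.png

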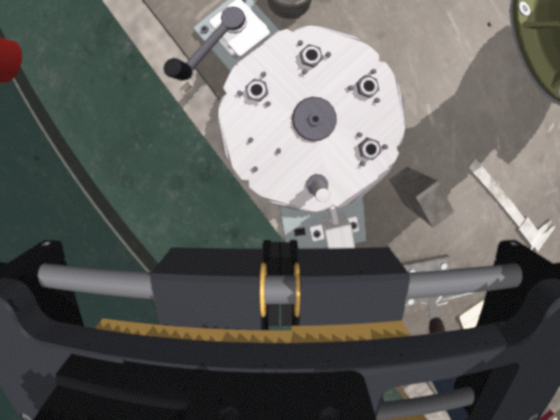

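The wrist view shows the post at (318,188) directly beside the detent block (340,225). It measures 57.6°, which is the detent bearing minus 10°, so the pin is seated. The knob is at (178,68) and unmoved. Next is the brake.

```bash
python3 - <<'E'
from h import *
go([.513,-.180,.19],2.913)
E
python3 -m jog '[{"dr":[0,0,7],"translation":[10,-9,0],"claw":1},{"dr":[0,0,14],"translation":[20,-18,0],"claw":1},{"dr":[0,0,21],"translation":[30,-27,0],"claw":1},{"dr":[0,0,28],"translation":[40,-36,0],"claw":1},{"dr":[0,0,35],"translation":[50,-45,0],"claw":1},{"dr":[0,0,42],"translation":[60,-54,0],"claw":1},{"dr":[0,0,49],"translation":[70,-63,0],"claw":1},{"dr":[0,0,56],"translation":[80,-70,0],"claw":1},{"dr":[0,0,62],"translation":[87,-76,0],"claw":1},{"dr":[0,0,67],"translation":[90,-78,0],"claw":1}]'
python3 - <<'E'
from h import *
go([.513,-.184,.094],2.913)
E
```

```text
tr [ 89.3 -78.3   8.8] dr [ 0.   0.1 67. ] F [-0.6 -0.6 -0.1] p [ 0.5023 -0.0617  0.1989] t 8.68
t: 9.52
eef_pos: [0.5099, -0.182, 0.1958]
tool_rot: [-3.14, -0.004, 2.906]
force: [0.4, -0.0, 0.2]
width: 0.0005
finger_force: 0.0
tr [ -3.8  -1.1 101.8] dr [-0.1 -0.2 -0.4] F [ 0.4 -0.   0.2] p [ 0.5099 -0.182   0.1958] t 9.52
```

```bash
python3 -m jog '[{"dr":[0,0,0],"translation":[-2,0,35],"claw":1},{"dr":[0,0,0],"translation":[-2,0,65],"claw":1},{"dr":[0,0,0],"translation":[-2,0,90],"claw":1},{"dr":[0,0,0],"translation":[-2,0,101],"claw":1},{"dr":[0,0,0],"translation":[-2,0,101],"claw":1},{"dr":[0,0,0],"translation":[-2,0,101],"claw":1}]'
python3 - <<'E'
from h import *
go([.507,-.2126,.094],2.913)
o=sensors.observe(); A=R.from_euler("xyz",o["tool_rot"]); piv=np.array([.4392,-.230])
# put finger 16mm behind knob then rotate clockwise about the pivot
r=np.array([.507,-.2126])+.016*np.array([.227,.974])-piv
for t in [0,6,12,18,24,30,36,42,48,51,54]:
    a=-np.radians(t); p=piv+np.array([[np.cos(a),-np.sin(a)],[np.sin(a),np.cos(a)]])@r
    print(t,np.round(p,4),np.round(A.inv().apply([*p,.094]-o["eef_pos"])*1000,1))
E
```

```text
t: 10.02
eef_pos: [0.5127, -0.1811, 0.0966]
tool_rot: [-3.141, -0.002, 2.912]
force: [-0.0, -0.3, 0.7]
width: 0.0008
finger_force: 0.0
tr [ -1.6 -32.    2.6] dr [-0.  -0.1 -0. ] F [-0.  -0.3  0.7] p [ 0.5127 -0.1811  0.0966] t 10.02
0 [ 0.5106 -0.197 ] [ -1.6 -16.    2.6]
6 [ 0.5137 -0.2047] [ -6.3 -22.7   2.6]
12 [ 0.5159 -0.2126] [-10.3 -29.9   2.6]
18 [ 0.5173 -0.2207] [-13.5 -37.5   2.6]
24 [ 0.5179 -0.2289] [-15.9 -45.4   2.6]
30 [ 0.5176 -0.2372] [-17.4 -53.5   2.6]
36 [ 0.5164 -0.2453] [-18.1 -61.7   2.6]
42 [ 0.5144 -0.2533] [-18.  -69.9   2.6]
48 [ 0.5115 -0.261 ] [-17.  -78.1   2.6]
51 [ 0.5098 -0.2648] [-16.1 -82.1   2.6]
54 [ 0.5079 -0.2684] [-15.1 -86.1   2.6]
```

```bash
python3 -m jog '[{"dr":[0,0,0],"translation":[-1,-8,1],"claw":1},{"dr":[0,0,0],"translation":[-1.6,-14,1],"claw":1},{"dr":[0,0,3],"translation":[-4,-19,1],"claw":1},{"dr":[0,0,6],"translation":[-6.3,-22.7,1],"claw":1},{"dr":[0,0,9],"translation":[-8.3,-26.3,1],"claw":1},{"dr":[0,0,12],"translation":[-10.3,-29.9,1],"claw":1},{"dr":[0,0,15],"translation":[-12,-33.7,1],"claw":1},{"dr":[0,0,18],"translation":[-13.5,-37.5,1],"claw":1},{"dr":[0,0,21],"translation":[-14.8,-41.5,1],"claw":1},{"dr":[0,0,24],"translation":[-15.9,-45.4,1],"claw":1}]'
cat >> h.py <<'E'
piv=np.array([.4392,-.230])
def arcb(ths):
    o=sensors.observe(); A=R.from_euler("xyz",o["tool_rot"]); r=o["eef_pos"][:2]-piv
    k=r-.016*np.array([np.sin(o["tool_rot"][2]),-np.cos(o["tool_rot"][2])])
    print("knob ang",np.degrees(np.arctan2(k[1],k[0])),"rho",np.hypot(*k),"F",np.round(o["force"],1),np.round(np.hypot(*o["force"][:2]),1),"tool y F",np.round(A.inv().apply(o["force"]),1))
    for t in ths:
        a=-np.radians(t); d=np.array([[np.cos(a),-np.sin(a)],[np.sin(a),np.cos(a)]])@r-r
        print(t,np.round(A.inv().apply([*d,0])*1000,1))
E
python3 -c "
from h import *
arcb([3,6,9,12,15,18,21,24,27])"
```

```text
t: 10.85
eef_pos: [0.5194, -0.2304, 0.0978]
tool_rot: [3.14, 0.002, 2.491]
force: [0.8, 0.6, 0.4]
width: 0.0006
finger_force: 0.0
knob ang -10.545615603878028 rho 0.07172823370728194 F [0.8 0.6 0.4] 1.0 tool y F [-0.2  1.  -0.4]
3 [-2.4 -3.4  0. ]
6 [-4.7 -7.   0. ]
9 [ -6.8 -10.6   0. ]
12 [ -8.6 -14.4   0. ]
15 [-10.3 -18.2   0. ]
18 [-11.8 -22.2   0. ]
21 [-13.  -26.2   0. ]
24 [-14.1 -30.2   0. ]
27 [-14.9 -34.3  -0. ]
```

```bash
python3 -m jog '[{"dr":[0,0,3],"translation":[-2.4,-3.4,0],"claw":1},{"dr":[0,0,6],"translation":[-4.7,-7,0],"claw":1},{"dr":[0,0,9],"translation":[-6.8,-10.6,0],"claw":1},{"dr":[0,0,12],"translation":[-8.6,-14.4,0],"claw":1},{"dr":[0,0,15],"translation":[-10.3,-18.2,0],"claw":1},{"dr":[0,0,18],"translation":[-11.8,-22.2,0],"claw":1},{"dr":[0,0,21],"translation":[-13,-26.2,0],"claw":1},{"dr":[0,0,24],"translation":[-14.1,-30.2,0],"claw":1}]'
python3 -c "
from h import *
arcb([1,2,3,4,5,6,7,8,9,10,11])"
```

```text
t: 11.52
eef_pos: [0.5123, -0.263, 0.0979]
tool_rot: [3.14, 0.002, 2.072]
force: [0.6, 0.0, -0.2]
width: 0.0007
finger_force: 0.0
knob ang -34.53374385498925 rho 0.07169011831891715 F [ 0.6  0.  -0.2] 0.6 tool y F [-0.2  0.5  0.2]
1 [-0.8 -1.1 -0. ]
2 [-1.6 -2.3 -0. ]
3 [-2.4 -3.4 -0. ]
4 [-3.2 -4.6 -0. ]
5 [-4.  -5.8 -0. ]
6 [-4.7 -7.  -0. ]
7 [-5.4 -8.2 -0. ]
8 [-6.1 -9.4 -0. ]
9 [ -6.8 -10.6  -0. ]
10 [ -7.4 -11.8  -0. ]
11 [ -8.  -13.1  -0. ]
```

```bash
python3 - <<'E'
from h import *
s=cams.snapshot("scene"); cv2.imwrite("pics/s3.png",cv2.resize(s["color"][150:330,220:420],(600,540),interpolation=2))
for r in finder.regions_of("scene","brake")[:2]:
    q=pts(s)[r["region"]]; q=q[(q[:,2]>.1)&(q[:,2]<.13)]; print(r["conf"],r["bbox"],np.round(np.median(q,0),3) if len(q) else "")
E
```

```text
0.66 [323.1, 227.9, 20.1, 41.9] [ 0.501 -0.216  0.114]
```

View pics/s3.png

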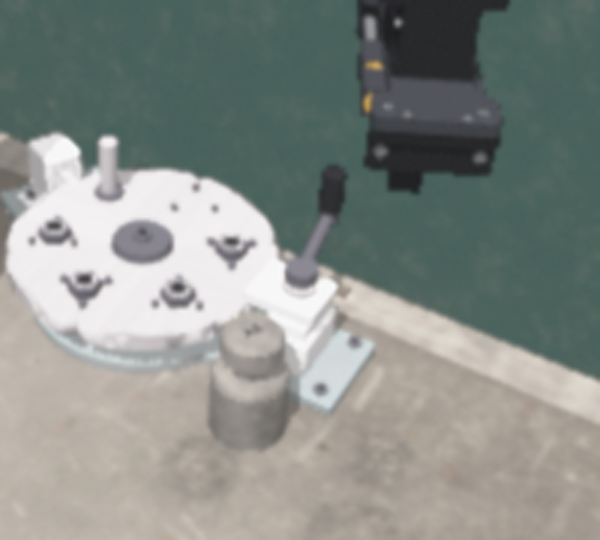

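The picture shows the handle unmoved (knob at (332,185)) and the fingertip at (405,185), apparently past it. I'll check the projection.

```bash
python3 - <<'E'
from h import *
o=sensors.observe(); s=cams.snapshot("scene"); f=210/np.tan(np.radians(s["fov_y"])/2)
def pr(p):
    c=np.linalg.inv(s["T"])@[*p,1]; return np.round([(c[0]/c[2]*f+s["cx"]-220)*3,(c[1]/c[2]*f+s["cy"]-150)*3])
print(o["eef_pos"],"tcp",pr(o["eef_pos"]),"knobtop",pr([.504,-.214,.12]),"post",pr([.4712,-.0426,.099]),"tcp if z .198",pr(o["eef_pos"]+[0,0,.1]))
P=pts(s); q=P[(P[...,2]>.07)&(P[...,2]<.3)&(P[...,1]<-.2)&(P[...,0]>.4)&(P[...,0]<.7)]
for z in np.arange(.08,.2,.01):
    m=q[abs(q[:,2]-z)<.005]; 
    if len(m): print(round(z,2),len(m),np.round(m.min(0),3),np.round(m.max(0),3))
arcb([])
E
```

```text
[ 0.51182037 -0.26346202  0.0976974 ] tcp [398. 215.] knobtop [333. 170.] post [110. 138.] tcp if z .198 [418.  92.]
0.08 137 [ 0.425 -0.24   0.075] [ 0.507 -0.208  0.085]
0.09 78 [ 0.425 -0.239  0.085] [ 0.51  -0.207  0.095]
0.1 36 [ 0.496 -0.222  0.095] [ 0.51  -0.204  0.104]
0.11 33 [ 0.495 -0.222  0.105] [ 0.508 -0.209  0.115]
0.12 46 [ 0.496 -0.274  0.115] [ 0.513 -0.206  0.125]
0.13 48 [ 0.497 -0.277  0.126] [ 0.512 -0.251  0.135]
0.14 26 [ 0.496 -0.276  0.135] [ 0.508 -0.258  0.141]
0.19 39 [ 0.418 -0.336  0.192] [ 0.572 -0.206  0.195]
knob ang -34.5289336717942 rho 0.07139328059934662 F [ 0.2 -0.   1.1] 0.2 tool y F [-0.1  0.2 -1.1]
```

The finger's real lower end shows at about z = 0.117, so it skimmed over the 0.120 knob top without moving the handle. I'll go back and come in about 20 mm lower.

```bash
python3 - <<'E'
from h import *
go([.512,-.180,.15],2.913)
E
python3 -m jog '[{"dr":[0,0,0],"translation":[0,0,-35],"claw":1},{"dr":[0,0,-7],"translation":[4,7,-53],"claw":1},{"dr":[0,0,-14],"translation":[10,18,-53],"claw":1},{"dr":[0,0,-21],"translation":[16,29,-53],"claw":1},{"dr":[0,0,-28],"translation":[22,40,-53],"claw":1},{"dr":[0,0,-35],"translation":[28,51,-53],"claw":1},{"dr":[0,0,-42],"translation":[34,62,-53],"claw":1},{"dr":[0,0,-48],"translation":[40,72,-53],"claw":1},{"dr":[0,0,-48],"translation":[40,73,-53],"claw":1}]'
python3 - <<'E'
from h import *
go([.512,-.180,.080],2.913)
E
```

```text
tr [ 72.4  40.  -52.6] dr [  0.    0.1 -48. ] F [ 0.2 -0.   1.1] p [ 0.512  -0.2627  0.0975] t 11.67
t: 12.42
eef_pos: [0.558, -0.1883, 0.1499]
tool_rot: [3.14, 0.001, 2.921]
force: [-0.7, 0.2, 0.5]
width: 0.0004
finger_force: 0.0
tr [46.8 -2.1 69.8] dr [0.1 0.1 0.4] F [-0.7  0.2  0.5] p [ 0.558  -0.1883  0.1499] t 12.42
```

```bash
python3 -m jog '[{"dr":[0,0,0],"translation":[25,0,0],"claw":1},{"dr":[0,0,0],"translation":[46,-1,0],"claw":1},{"dr":[0,0,0],"translation":[46,-1,0],"claw":1},{"dr":[0,0,0],"translation":[46,-1,30],"claw":1},{"dr":[0,0,0],"translation":[46,-1,60],"claw":1},{"dr":[0,0,0],"translation":[46,-1,70],"claw":1},{"dr":[0,0,0],"translation":[46,-1,70],"claw":1}]'
python3 - <<'E'
from h import *
s=cams.snapshot("scene"); cv2.imwrite("pics/s4.png",cv2.resize(s["color"][150:330,220:420],(600,540),interpolation=2))
go([.505,-.2135,.08],2.913)
E
```

```text
t: 13.0
eef_pos: [0.5092, -0.1817, 0.0772]
tool_rot: [-3.141, -0.005, 2.911]
force: [-0.9, -0.3, 0.6]
width: 0.0003
finger_force: 0.0
tr [ -1.7 -31.7  -1. ] dr [-0.  -0.1 -0.1] F [-0.7 -0.1 -0. ] p [ 0.5106 -0.1822  0.079 ] t 13.05
```

View pics/s4.png

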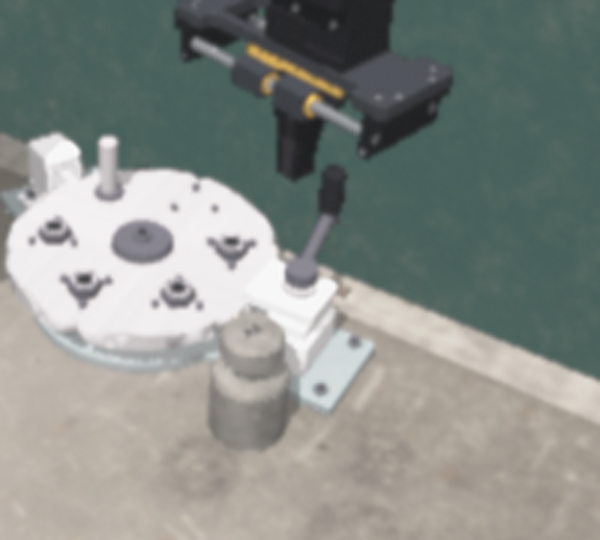

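```bash
python3 - <<'E'
from h import *
s=cams.snapshot("scene"); f=210/np.tan(np.radians(s["fov_y"])/2)
def pr(p):
    c=np.linalg.inv(s["T"])@[*p,1]; return np.round([(c[0]/c[2]*f+s["cx"]-220)*3,(c[1]/c[2]*f+s["cy"]-150)*3])
for z in [.07,.079,.09,.1,.11,.12]: print(z,pr([.5105,-.182,z]))
P=pts(s)[150+150//3:150+185//3,220+275//3:220+315//3].reshape(-1,3); P=P[(P[:,0]>.4)&(P[:,0]<.6)]; i=np.argsort(P[:,2])[:12]; print(np.round(P[i],3))
E
```

```text
0.07 [292. 207.]
0.079 [293. 198.]
0.09 [294. 185.]
0.1 [295. 174.]
0.11 [296. 163.]
0.12 [298. 151.]
[[ 0.501 -0.174  0.105]
 [ 0.501 -0.181  0.105]
 [ 0.499 -0.179  0.105]
 [ 0.5   -0.187  0.106]
 [ 0.512 -0.192  0.106]
 [ 0.51  -0.19   0.106]
 [ 0.506 -0.19   0.106]
 [ 0.504 -0.189  0.106]
 [ 0.5   -0.176  0.106]
 [ 0.5   -0.189  0.107]
 [ 0.516 -0.192  0.107]
 [ 0.5   -0.171  0.107]]
```

The tip really sits at z ≈ 0.098, about mid-knob and in line with it. Pushing now.

```bash
python3 -m jog '[{"dr":[0,0,0],"translation":[-1,-6,0],"claw":1},{"dr":[0,0,0],"translation":[-2,-11,0],"claw":1},{"dr":[0,0,0],"translation":[-2,-15,0],"claw":1},{"dr":[0,0,3],"translation":[-4,-19,0],"claw":1},{"dr":[0,0,6],"translation":[-6.3,-22.7,0],"claw":1},{"dr":[0,0,9],"translation":[-8.3,-26.3,0],"claw":1}]'
python3 -c "
from h import *
arcb([3,6,9,12,15,18,21,24,27,30])"
```

```text
t: 13.6
eef_pos: [0.5152, -0.2089, 0.0808]
tool_rot: [3.139, 0.003, 2.754]
force: [0.7, 1.9, 2.3]
width: 0.0009
finger_force: 1.4
knob ang 5.154060062501103 rho 0.07024252488411019 F [0.7 1.9 2.3] 2.0 tool y F [ 0.   2.  -2.3]
3 [-2.4 -3.3 -0. ]
6 [-4.7 -6.8 -0. ]
9 [ -6.8 -10.4  -0. ]
12 [ -8.7 -14.   -0. ]
15 [-10.4 -17.8  -0. ]
18 [-11.9 -21.6  -0. ]
21 [-13.2 -25.6  -0. ]
24 [-14.3 -29.5  -0. ]
27 [-15.1 -33.6  -0. ]
30 [-15.8 -37.7  -0.1]
```

Contact at 2 N, so the handle is swinging.

```bash
python3 -m jog '[{"dr":[0,0,3],"translation":[-2.4,-3.3,0],"claw":1},{"dr":[0,0,6],"translation":[-4.7,-6.8,0],"claw":1},{"dr":[0,0,9],"translation":[-6.8,-10.4,0],"claw":1},{"dr":[0,0,12],"translation":[-8.7,-14,0],"claw":1},{"dr":[0,0,15],"translation":[-10.4,-17.8,0],"claw":1},{"dr":[0,0,18],"translation":[-11.9,-21.6,0],"claw":1},{"dr":[0,0,21],"translation":[-13.2,-25.6,0],"claw":1},{"dr":[0,0,24],"translation":[-14.3,-29.5,0],"claw":1},{"dr":[0,0,27],"translation":[-15.1,-33.6,0],"claw":1},{"dr":[0,0,30],"translation":[-15.8,-37.7,0],"claw":1}]'
python3 -c "
from h import *
arcb([2,4,6,8,10,12,14,16,18])"
```

```text
t: 14.43
eef_pos: [0.5149, -0.2499, 0.0804]
tool_rot: [3.139, 0.001, 2.23]
force: [2.0, 2.4, 1.2]
width: 0.0007
finger_force: 1.0
knob ang -25.234086950210006 rho 0.06973987262246233 F [2.  2.4 1.2] 3.1 tool y F [ 0.6  3.1 -1.2]
2 [-1.6 -2.2 -0. ]
4 [-3.2 -4.5 -0. ]
6 [-4.6 -6.8 -0. ]
8 [-6.  -9.1 -0. ]
10 [ -7.3 -11.5  -0. ]
12 [ -8.6 -14.   -0. ]
14 [ -9.7 -16.4  -0. ]
16 [-10.7 -19.   -0. ]
18 [-11.7 -21.5  -0. ]
```

```bash
python3 -m jog '[{"dr":[0,0,2],"translation":[-1.6,-2.2,0],"claw":1},{"dr":[0,0,4],"translation":[-3.2,-4.5,0],"claw":1},{"dr":[0,0,6],"translation":[-4.6,-6.8,0],"claw":1},{"dr":[0,0,8],"translation":[-6,-9.1,0],"claw":1},{"dr":[0,0,10],"translation":[-7.3,-11.5,0],"claw":1},{"dr":[0,0,12],"translation":[-8.6,-14,0],"claw":1},{"dr":[0,0,14],"translation":[-9.7,-16.4,0],"claw":1}]'
python3 -c "
from h import *
arcb([1,2,3,4,5,6,7,8])"
```

```text
t: 15.02
eef_pos: [0.5079, -0.2677, 0.0802]
tool_rot: [3.139, 0.0, 1.986]
force: [1.7, 1.9, 1.0]
width: 0.0006
finger_force: 0.9
knob ang -39.24518973231009 rho 0.06974332689064171 F [1.7 1.9 1. ] 2.6 tool y F [ 1.   2.4 -1. ]
1 [-0.8 -1.1 -0. ]
2 [-1.6 -2.2 -0. ]
3 [-2.4 -3.3 -0. ]
4 [-3.2 -4.5 -0. ]
5 [-3.9 -5.6 -0. ]
6 [-4.6 -6.8 -0. ]
7 [-5.3 -7.9 -0. ]
8 [-6.  -9.1 -0. ]
```

```bash
python3 -m jog '[{"dr":[0,0,1],"translation":[-0.8,-1.1,0],"claw":1},{"dr":[0,0,2],"translation":[-1.6,-2.2,0],"claw":1},{"dr":[0,0,3],"translation":[-2.4,-3.3,0],"claw":1},{"dr":[0,0,4],"translation":[-3.2,-4.5,0],"claw":1}]'
python3 -c "
from h import *
arcb([])"
```

```text
t: 15.35
eef_pos: [0.5048, -0.2729, 0.0799]
tool_rot: [3.14, 0.001, 1.917]
force: [2.2, 0.7, 2.1]
width: 0.0006
finger_force: 1.2
knob ang -43.695301775751716 rho 0.06989845142489816 F [2.2 0.7 2.1] 2.3 tool y F [-0.1  2.3 -2.1]
```

```bash
python3 -m jog '[{"dr":[0,0,1],"translation":[-0.8,-1.1,0],"claw":1}]'
python3 -c "
from h import *
arcb([])"
```

```text
t: 15.43
eef_pos: [0.5039, -0.2741, 0.0798]
tool_rot: [3.14, 0.001, 1.899]
force: [2.8, 2.0, 2.2]
width: 0.0003
finger_force: 1.6
knob ang -44.84500228664002 rho 0.06989361683965321 F [2.8 2.  2.2] 3.5 tool y F [ 1.   3.3 -2.2]
```

```bash
python3 -m jog '[{"dr":[0,0,1],"translation":[-0.8,-1.1,0],"claw":1}]'
python3 -c "
from h import *
arcb([])"
```

```text
t: 15.52
eef_pos: [0.5039, -0.2743, 0.0798]
tool_rot: [3.139, 0.0, 1.882]
force: [4.7, 3.9, 2.4]
width: 0.0006
finger_force: 3.2
knob ang -44.884014871837095 rho 0.06976238663110458 F [4.7 3.9 2.4] 6.1 tool y F [ 2.2  5.7 -2.3]
```

```bash
python3 -m jog '[{"dr":[0,0,0],"translation":[-0.6,-0.9,0],"claw":1},{"dr":[0,0,0],"translation":[-0.6,-0.9,0],"claw":1}]'
python3 -c "
from h import *
arcb([])"
```

```text
t: 15.68
eef_pos: [0.5039, -0.2743, 0.0798]
tool_rot: [3.138, -0.0, 1.884]
force: [5.8, 4.5, 2.3]
width: 0.0005
finger_force: 3.1
knob ang -44.82682027077218 rho 0.0697636062751068 F [5.8 4.5 2.3] 7.3 tool y F [ 2.5  6.9 -2.3]
```

```bash
python3 -m jog '[{"dr":[0,0,0],"translation":[-0.4,-0.7,0],"claw":1},{"dr":[0,0,0],"translation":[-0.4,-0.7,0],"claw":1}]'
python3 -c "
from h import *
arcb([])"
```

```text
t: 15.85
eef_pos: [0.5039, -0.2743, 0.0799]
tool_rot: [3.137, -0.001, 1.884]
force: [5.9, 4.4, 2.7]
width: 0.0004
finger_force: 3.6
knob ang -44.888026560802686 rho 0.06979677055019952 F [5.9 4.4 2.7] 7.4 tool y F [ 2.4  7.  -2.6]
```

```bash
python3 -m jog '[{"dr":[0,0,0],"translation":[-0.6,-1,0],"claw":1},{"dr":[0,0,0],"translation":[-1.2,-2,0],"claw":1},{"dr":[0,0,0],"translation":[-1.2,-2,0],"claw":1}]'
python3 -c "
from h import *
arcb([])"
```

```text
t: 16.1
eef_pos: [0.5039, -0.2743, 0.0799]
tool_rot: [3.135, -0.002, 1.885]
force: [9.5, 6.8, 1.9]
width: 0.0011
finger_force: 5.2
knob ang -44.89323615660852 rho 0.06980294591226169 F [9.5 6.8 1.9] 11.6 tool y F [ 3.5 11.1 -1.8]
```

```bash
python3 -m jog '[{"dr":[0,0,0],"translation":[-0.6,-1,0],"claw":1},{"dr":[0,0,0],"translation":[-1.2,-2,0],"claw":1},{"dr":[0,0,0],"translation":[-1.2,-2,0],"claw":1}]'
python3 -c "
from h import *
arcb([])"
```

```text
t: 16.35
eef_pos: [0.5038, -0.2744, 0.0799]
tool_rot: [3.132, -0.003, 1.887]
force: [12.0, 10.3, 0.7]
width: 0.0002
finger_force: 6.8
knob ang -44.95177772829371 rho 0.06981176914095535 F [12.  10.3  0.7] 15.8 tool y F [ 6.1 14.6 -0.5]
```

Pressed at 15.8 N against a firm stop. Letting go and retreating.

```bash
python3 -m jog '[{"dr":[0,0,0],"translation":[2,4,0],"claw":1},{"dr":[0,0,0],"translation":[4,9,0],"claw":1},{"dr":[0,0,0],"translation":[6,20,0],"claw":1},{"dr":[0,0,0],"translation":[6,28,-20],"claw":1},{"dr":[0,0,0],"translation":[6,28,-60],"claw":1},{"dr":[0,0,0],"translation":[6,28,-100],"claw":1},{"dr":[0,0,0],"translation":[6,28,-120],"claw":1},{"dr":[0,0,0],"translation":[6,28,-120],"claw":1}]'
python3 - <<'E'
from h import *
wr("pics/w5.png")
for c in ["scene","top"]:
    s=cams.snapshot(c); P=pts(s)
    if c=="scene": cv2.imwrite("pics/s5.png",cv2.resize(s["color"][150:330,160:380],(660,540),interpolation=2))
    for n in ["weight","block"]:
        for r in finder.regions_of(c,n)[:1]: print(c,n,np.round(r["bbox"]),np.round(np.median(P[r["region"]],0),3))
E
```

```text
t: 17.02
eef_pos: [0.525, -0.2679, 0.2041]
tool_rot: [3.137, 0.005, 1.882]
force: [0.8, -0.7, -0.4]
width: 0.0004
finger_force: 0.0
posttop 0
knob 307
[ 0.488  -0.2781  0.1186] ang -72.79319290660139
scene weight [300. 278.  28.  44.] [ 0.349 -0.242  0.05 ]
scene block [205. 223.  23.  45.] [0.364 0.028 0.053]
top block [196. 236.  28.  20.] [0.378 0.031 0.091]
```

View pics/s5.png

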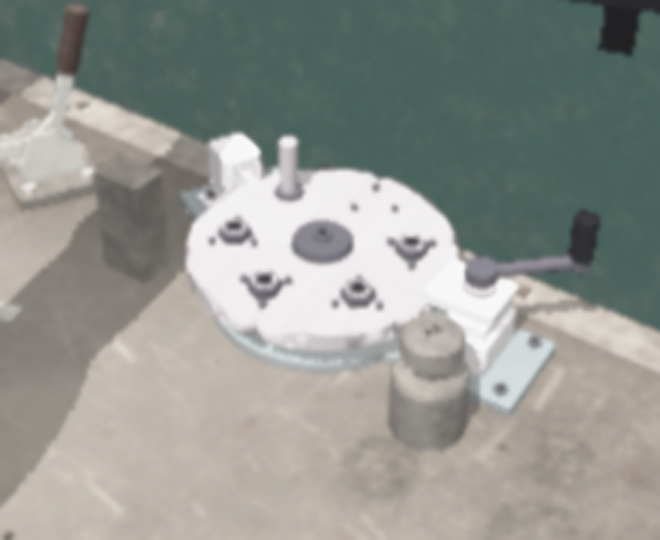

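The handle is fully round (knob at (583,235)), the post stands beside the detent at (290,165), the weight and block haven't moved, and the gripper is clear. Handing in.

```bash
python3 -c "
from plant import manip
print(manip.close_job())"
```

```text
the job is handed in; nothing more can be done
None
```

The job is handed in: the table clicked into its next stop (post at 57.6°, in line with the detent), the brake handle was swung to its hard stop and pressed at about 16 N, then released, and the weight and block were left where they stood; the first brake pass went over the knob without moving it, so I repeated it lower.

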